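Close the glue and hold a tray-kit corner square

ROBOT

A 6-joint arm with a two-finger parallel gripper is mounted at the origin on the work surface. World frame = base frame: x ahead of the robot, y to its left, z up, the work surface at z = 0. Lengths are in m, angles in rad, forces in N, time in s.
With the tool pointing down it reaches from about 0.375 to 0.9 m from the base axis. Payload 3.1 kg.
Tool frame: the origin (TCP) lies midway between the tips of the shut fingers; the grasp point (between the pads) lies 19 mm behind it; z points along the fingers, y is the line along which they close (so a half turn about z gives the same grasp; the last joint's range is limited). The gripper opens to 87 mm and grips with 3 to 60 N. Pads are 19 mm wide; open, the fingers measure 117 mm over their backs; the gripper's body (75 mm by 190 mm) begins 51 mm behind the grasp point.
Start: joints at [-1.524, 0.527, 1.433, -0, 1.181, -0.178], TCP at [0.14, -0.609, 0.223] pointing down, gripper open.
Joint ranges: [-3.08, 3.08], [-0.75, 2.2], [0.22, 2.44], [-1.43, 4.57], [0, 2.65], [-2.85, 2.85]. Speed limits (rad/s): [2.79, 2.79, 3.14, 3.14, 3.14, 3.14].

INTERFACE

Orientations are given as a unit quaternion [x, y, z, w].
In Python, from rig import get_obs, cams, job gives the robot as it stands.
- The arm moves only by the tool servo_tool, never from a script. Its argument "moves" is text: rows parted by semicolons, each of 5 numbers parted by spaces: the shift along the tool's x, y, z in m, then the turn about the tool's z in degrees, then the finger opening in m, from 0 to 0.087. In form: dx dy dz spin claw; .... A call has 1 to 10 rows; each row is the pose to reach, as a shift and turn from the pose commanded when the call began, along the tool's axes at that moment; what a row does not reach only later rows make up. A row lasts 1/12 s, in which the tool goes at most 41.7 mm and 7.16 degrees, less where a joint would pass 70% of its speed; a pose out of reach is approached as far as the arm can. A call with a gripper value outside its range is refused whole. The fingers move at their own pace and stop on an object; "grip_force" is the grip in N (left out, the last holds). Time passes only in rows, so rows that repeat a pose let the fingers close. It gives the time, the measured TCP pose, the force, the opening and the grip force at its end, in the units of the state.
- get_obs(): the state, without advancing time (a new reading comes with each control period).
- cams.camera(name): name is "scene" or "top" or "wrist"; returns the picture (384x512x3 uint8, blue, green, red); there is no depth.
- cams.camera_model(name): a dict with "fx", "fy", "cx", "cy" (pixels), "R" (3x3) and "t" (3): a world point X has camera coordinates R X + t. Camera axes: x right, y down, z forward; pixel columns grow to the right and rows downward; lengths in m; the calibration is good to about 2 mm. A picture is of the moment at which its call begins: read the wrist's pose just before it. camera_model takes no time and is no camera call; for the wrist camera it gives the pose at the moment of the call.
- job.hand_in(): hands the job in; it is judged then, once.
The state is a dict: "time": time; "q": joint angles; "joint_velocities": joint speeds; "joint_torque": joint torques, N m; "position": TCP position; "tool_rot": TCP orientation; "ft_force": force on the tool from outside, world axes, zero at the start; "moment": the same for the moment, N m; "grip_width": finger opening in m; "grip_force": force on a finger pad.
Only numpy, scipy, OpenCV 4.12 (cv2) and the standard library are available. Lean on these libraries where they do the work, as an engineer would, in place of code of your own. Each camera call takes 0.05 s, during which the arm holds its last target. There are 200 camera calls.

TASK

The corner of the small wooden tray kit has just been glued. First screw the yellow winged cap of the glue jar fully shut (clockwise), then pick up the orange assembly square (it has a black grip), lay it flat on the tray's panel and press it into the corner until both its outer faces touch the two rails, which brings the leaning dark rail square to the light one. Finish while still gripping the square and pressing it firmly against both rails, because the dark rail springs back if you let go; leave the mug, the blue-capped jar and the stack of kit parts where they are.

Things in the scene. Friction and masses are not known exactly. Their poses are not given: they have to be found in the camera images.
- cap (a joint): Turn of the glue jar's yellow screw cap about the vertical, rad: 0 = screwed fully shut (hard stop), grows anticlockwise seen from above up to 1.6. It starts between 0.7 and 1.4 and stays where it is left (friction 0.05 N m). The cap stays captive on the jar and does not rise.
- cap_wing (a point): Centre of the upright wing (grip bar) on the glue jar's yellow cap, on the cap's turning axis, 90 mm above the table. The wing is 44 mm long along this point's x, 14 mm thick along its y, and stands from 70 to 98 mm above the table on a round cap 46 mm across; the +x end of its top is marked red. It turns with the cap.
- glue: White glue jar, 60 mm across, in a dark round wooden foot 76 mm across that is fixed to the table; origin under its centre. A red stripe on its side (+x) shows where the red end of the wing points when shut.
- tray: The tray kit's square white panel, 240 x 240 x 6 mm, fixed to the table; origin at the centre of its underside. Two rails, 18 mm wide and 20 mm high, stand on it along the edges at -y (light plate rail) and -x (dark stud rail); the other two sides are still open.
- tray_corner (a point): The inner corner of the tray on the panel's top face (6 mm above the table), 97 mm from the tray's centre in -x and -y, where the inner faces of the two rails meet when they are square. x runs along the plate rail's inner face, y along the stud rail's inner face when square, both into the open part of the tray; z up.
- plate_rail: The light-coloured rail, fixed, 18 wide x 20 high, top 26 mm above the table, its inner face running from the tray corner 187 mm along the tray's x. Origin at the tray corner. The square rubs on both rails (friction about 0.3): pressing hard on one rail alone can keep it from sliding home on the other.
- stud_pin (a point): The dark rail, 18 wide x 20 high, top 26 mm above the table, pivoting on a brass pin 9 mm outside both inner faces; origin at the pin on the panel; the rail runs 197 mm along its own y, its inner face 9 mm to its +x.
- stud (a joint): Angle of the dark stud rail about its pin, rad: 0 = square to the plate rail, positive = leaning inwards over the panel. It starts between 0.11 and 0.16; a spring leans it inwards, and holding it at 0 takes about 3 N at 120 mm from the corner; it springs back when released. It can also be pushed outwards past square, to -0.1.
- square: Loose orange plastic assembly square, about 0.22 kg: an L of two legs, each 130 mm long outside, 24 mm wide and 18 mm thick, joined by a diagonal web, lying flat. Origin on the underside, under the centre of the grip. The legs run along its +x and +y; the outer faces look to its -y (for the plate rail) and -x (for the stud rail).
- square_grip (a point): Centre of the part to grasp of the square's upright black grip bar, 44 mm above the square's underside. The bar stands from the 18 mm thick legs up to 62 mm, is 50 mm long along the square's (-1,1) diagonal, and 16 mm thick along its (1,1) diagonal, the direction in which to pinch it. Axes as the square's.
- square_corner (a point): The outer corner of the square on its underside, 55 mm from the grip's centre in each of the square's -x and -y. Axes as the square's. Pressed home, it meets the tray corner with equal axes.
- mug: White ceramic mug, 76 mm across, 85 mm high, a bystander; origin under its centre.
- paint_jar: Closed jar with a blue cap, 62 mm across, 75 mm high, a bystander; origin under its centre. It stands either nearer or farther than the glue jar: the two swap places.
- kit_stack: Stack of flat kit parts, 85 x 110 x 42 mm, a bystander; origin under its centre.

How it is judged:
By the outcome, as a careful person would: the job done as asked, in the order asked, and still so for the second after the job is handed in, while the arm keeps its last pose, push and grip.
It also fails if it takes over 64 s, if anything falls off the work surface, if the arm or the gripper's body presses on something with over 40 N, if the wrist force passes 120 N, or if a joint passes its speed limit or range.

## Working session

There is one attempt and no reset: what is moved stays moved. The work goes in short steps, Python scripts to look and compute and a tool call to move; the robot and the scene stay as the last step left them, time stands still between calls to the robot, and variables do not carry over. Pictures are saved under pics/ and viewed, at most 13 in all, crops included, and the job is handed in when it is done.

Besides the shell and the picture viewer there is one more tool, called after ">>>" by a JSON object that holds its "op" and its "data", one argument or row to a line. servo_tool: Moves the arm, as the interface text tells. Its arguments: {"type":"object","properties":{"moves":{"type":"string"},"grip_force":{"type":"number"}},"required":["moves"]}

```bash
mkdir -p pics; ls; python3 - <<'E'
from rig import get_obs,cams
import cv2,numpy as np
for n in("top","scene"):
    cv2.imwrite(f"pics/{n}0.png",cams.camera(n)); m=cams.camera_model(n);print(n,m["fx"],m["fy"],m["cx"],m["cy"],np.round(m["R"],4).tolist(),np.round(m["t"],4).tolist())
print(get_obs())
E
```

```text
pics
top 419.6770347309381 419.6770347309381 255.83795874017133 188.8999728140374 [[0.0173, -0.9998, -0.0005], [-0.9975, -0.0172, -0.0686], [0.0686, 0.0017, -0.9976]] [-0.0593, 0.6028, 1.4655]
scene 399.04957322858445 399.04957322858445 252.14970661461672 194.06737120373992 [[0.5531, 0.8331, 0.0073], [0.5949, -0.3887, -0.7036], [-0.5833, 0.3935, -0.7106]] [-0.3171, -0.3078, 1.5494]
{'time': 0.1, 'q': array([-1.52350360e+00,  5.28378680e-01,  1.43374932e+00,  1.20411328e-05,
        1.18143351e+00, -1.78502629e-01]), 'joint_velocities': array([-0.00219537, -0.00081621, -0.00150414,  0.00055182,  0.00023653,
        0.00043155]), 'joint_torque': array([-2.49628711e-04, -4.40984774e+01, -1.77150679e+01,  6.34505949e-02,
        5.33890666e-02, -4.53953658e-05]), 'position': array([ 0.13992499, -0.60846286,  0.22167405]), 'tool_rot': array([ 9.93633600e-01,  1.12655667e-01,  7.00927105e-05, -9.81944828e-04]), 'ft_force': array([ 0.30067741, -0.20949569, -0.27031024]), 'moment': array([ 0.01976241, -0.01833173, -0.01778584]), 'grip_force': 0.0, 'grip_width': 0.08704262040320139}
```

```bash
python3 - <<'E'
import cv2
i=cv2.imread("pics/top0.png");cv2.imwrite("pics/top0b.png",cv2.resize(i,(800,600),interpolation=cv2.INTER_CUBIC))
E
```

```text
(no output)
```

View pics/top0b.png

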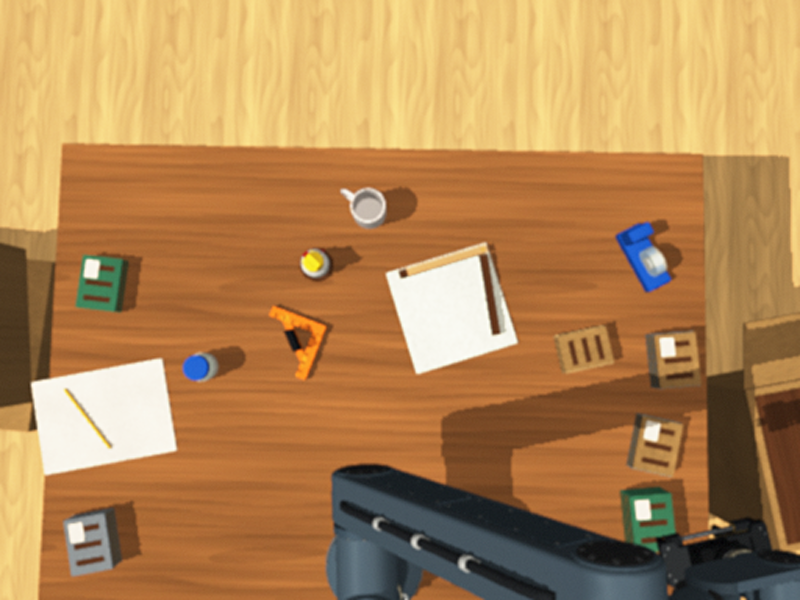

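View pics/scene0.png

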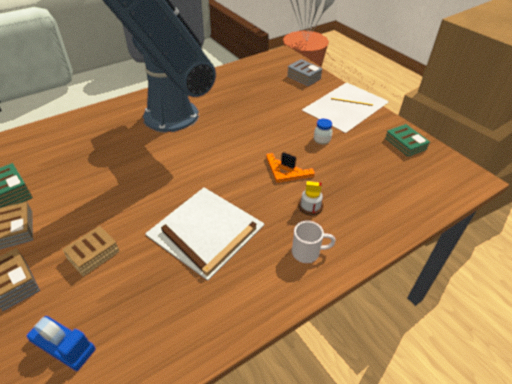

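The top view shows the glue jar at about (316,263), the square's outer corner at (327,324) and the tray corner at (488,247). The paint jar is at (200,367) and the mug at (368,207).

```bash
cat > h.py <<'E'
from rig import get_obs,cams,job
import cv2,numpy as np
from scipy.spatial.transform import Rotation as Ro
def ray(m,u,v,z):
    R,t=np.array(m["R"]),np.array(m["t"]);c=-R.T@t
    d=R.T@np.array([(u-m["cx"])/m["fx"],(v-m["cy"])/m["fy"],1]);return c+d*(z-c[2])/d[2]
def proj(m,X):
    p=np.array(m["R"])@np.asarray(X,float)+m["t"];return np.array([m["fx"]*p[0]/p[2]+m["cx"],m["fy"]*p[1]/p[2]+m["cy"]])
def yaw():
    x=Ro.from_quat(get_obs()["tool_rot"]).as_matrix()[:,0];return np.degrees(np.arctan2(x[1],x[0]))
def to(P,yw):  # shift in tool axes & spin to reach world TCP P, yaw (deg) of tool x
    o=get_obs();R=Ro.from_quat(o["tool_rot"]).as_matrix()
    s=-((yw-yaw()+180)%360-180)
    return np.round(R.T@(np.array(P)-o["position"]),4),round(s,1)
E
python3 - <<'E'
from h import *
m=cams.camera_model("top")
f=.64
for n,u,v,z in [("wing",316,260,.09),("redend",306,255,.098),("sqc",327,324,.018),("sqx",270,308,.018),("sqy",303,378,.018),("grip",293,340,.05),("trayc",488,247,.026),("trayx",388,270,.006),("dark end",496,333,.026),("tray far",415,373,.006),("mug",368,205,.085),("paint",198,366,.075)]:
    print(n,np.round(ray(m,u*f,v*f,z),3))
w=cams.camera_model("wrist");R=np.array(w["R"]);c=-R.T@w["t"];T=Ro.from_quat(get_obs()["tool_rot"]).as_matrix()
print(w["fx"],"cam in tool",T.T@(c-get_obs()["position"]),"R cam->tool",np.round(T.T@R.T,3),yaw())
E
```

```text
wing [0.672 0.134 0.09 ]
redend [0.682 0.155 0.098]
sqc [0.536 0.115 0.018]
sqx [0.57  0.245 0.018]
sqy [0.413 0.166 0.018]
grip [0.498 0.185 0.05 ]
trayc [ 0.716 -0.247  0.026]
trayx [ 0.662 -0.021  0.006]
dark end [ 0.522 -0.267  0.026]
tray far [ 0.428 -0.086  0.006]
mug [0.796 0.024 0.085]
paint [0.439 0.386 0.075]
273.5531275308664 cam in tool [ 0.07641031 -0.00096007 -0.16113738] R cam->tool [[-0.001 -0.961 -0.277]
 [ 1.    -0.001 -0.   ]
 [-0.    -0.277  0.961]] 12.936838133617478
```

>>> {"op": "servo_tool", "data": {
  "moves": "0.29 -0.29 -0.03 0 0.087;0.29 -0.29 -0.03 0 0.087;0.29 -0.29 -0.03 0 0.087;0.29 -0.29 -0.03 0 0.087;0.29 -0.29 -0.03 0 0.087;0.29 -0.29 -0.03 0 0.087;0.29 -0.29 -0.03 0 0.087;0.29 -0.29 -0.03 0 0.087;0.29 -0.29 -0.03 0 0.087;0.29 -0.29 -0.03 0 0.087"
}}

```text
time: 0.93
position: [0.3582, -0.2589, 0.2525]
tool_rot: [0.994, 0.113, -0.0, -0.001]
ft_force: [1.0, 0.1, 0.6]
grip_width: 0.0872
grip_force: 0.0
```

>>> {"op": "servo_tool", "data": {
  "moves": "0.29 -0.29 0 0 0.087;0.29 -0.29 0 0 0.087;0.29 -0.29 0 0 0.087;0.29 -0.29 0 0 0.087;0.29 -0.29 0 0 0.087;0.29 -0.29 0 0 0.087;0.29 -0.29 0 0 0.087;0.29 -0.29 0 0 0.087;0.29 -0.29 0 0 0.087;0.29 -0.29 0 0 0.087"
}}

```text
time: 1.77
position: [0.5762, 0.0888, 0.2521]
tool_rot: [0.994, 0.113, -0.0, -0.0]
ft_force: [0.7, -0.8, -0.3]
grip_width: 0.0869
grip_force: 0.0
```

```bash
python3 - <<'E'
from h import *
print(to([.60,.13,.25],13),get_obs()["position"],get_obs()["time"])
E
```

```text
(array([ 0.0325, -0.0348,  0.0022]), np.float64(0.0)) [0.57615071 0.08881448 0.25214996] 1.7667
```

Near enough for a look.

>>> {"op": "servo_tool", "data": {
  "moves": "0.03 -0.035 0 0 0.087;0.03 -0.035 0 0 0.087;0.03 -0.035 0 0 0.087;0.03 -0.035 0 0 0.087"
}}

```text
time: 2.1
position: [0.5959, 0.1268, 0.2518]
tool_rot: [0.994, 0.113, -0.001, 0.0]
ft_force: [-0.4, -0.9, 0.0]
grip_width: 0.0872
grip_force: 0.0
```

```bash
python3 - <<'E'
from h import *
import pickle
m=cams.camera_model("wrist");i=cams.camera("wrist")
pickle.dump(m,open("w1.pkl","wb"));cv2.imwrite("pics/w1raw.png",i)
cv2.imwrite("pics/w1.png",cv2.resize(i,(800,600),interpolation=cv2.INTER_CUBIC))
for p in([.672,.134,.09],[.5,.185,.05],[.536,.115,.018]): print(proj(m,p))
E
```

```text
[262.54039348 111.35400781]
[198.92643266 224.61658095]
[252.17503748 204.45935063]
```

View pics/w1.png

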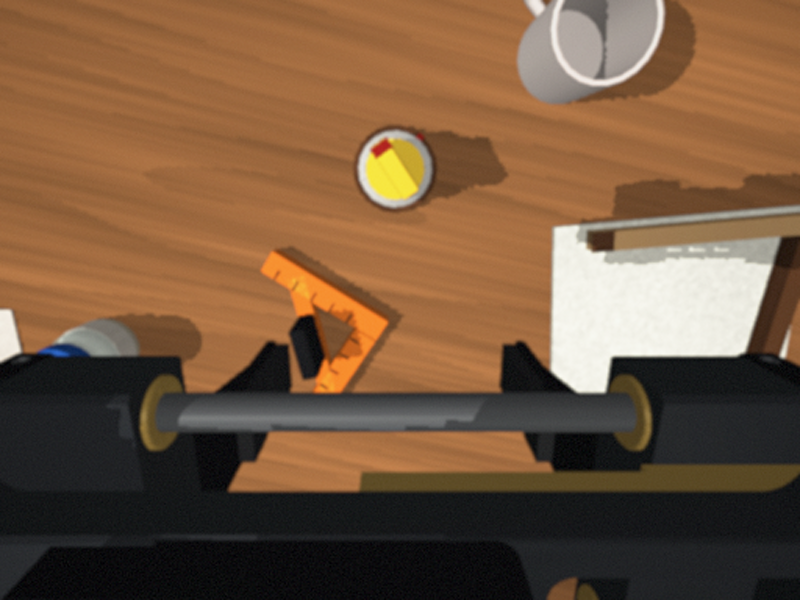

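The wing runs from its red end near (380,148) to about (410,190). The square's outer corner is at (390,322), its x-leg end at (270,260), and its grip near (306,347). A trace of the red stripe shows near (420,135).

```bash
python3 - <<'E'
import cv2
i=cv2.imread("pics/w1raw.png")
cv2.imwrite("pics/w1c.png",cv2.resize(i[78:138,224:284],(600,600),interpolation=cv2.INTER_CUBIC))
E
```

```text
(no output)
```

View pics/w1c.png

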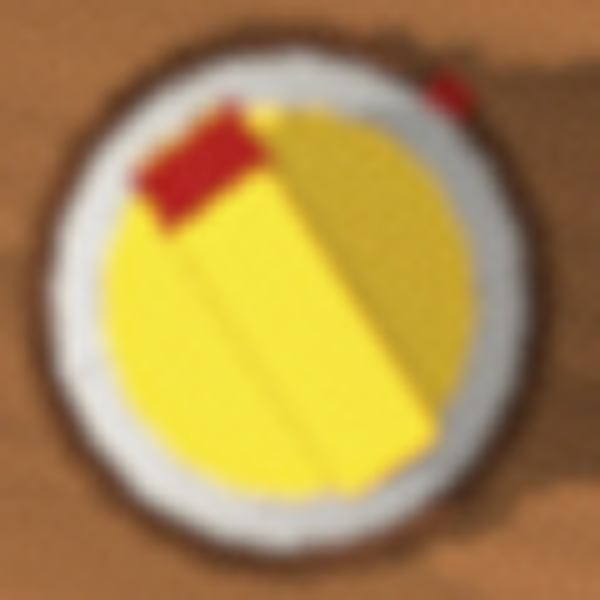

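The crop shows the wing's top corners at (135,182), (233,100), (440,440) and (345,497). The red stripe is at (450,97).

```bash
python3 - <<'E'
from h import *
import pickle
m=pickle.load(open("w1.pkl","rb"))
g=lambda x,y,z:ray(m,224+x/10-.5,78+y/10-.5,z)
r=(g(135,182,.098)+g(233,100,.098))/2;e=(g(440,440,.098)+g(345,497,.098))/2
c=(r+e)/2;d=r-e;y=np.degrees(np.arctan2(d[1],d[0]))
s=g(450,97,.05);ss=s-c;ys=np.degrees(np.arctan2(ss[1],ss[0]))
b=g(293,300,.058)
print(c,np.linalg.norm(d[:2]),"wing yaw",y,"stripe yaw",ys,np.linalg.norm(ss[:2]),b)
print(to([c[0],c[1],.15],y),to([c[0],c[1],.073],y))
E
```

```text
[0.6726722  0.14585569 0.098     ] 0.04150747607065175 wing yaw 46.56274611484959 stripe yaw -25.07640809856494 0.032318873249201845 [0.6739069  0.14576316 0.058     ]
(array([ 0.0796, -0.0021,  0.1018]), np.float64(-33.6)) (array([ 0.0798, -0.0021,  0.1788]), np.float64(-33.6))
```

>>> {"op": "servo_tool", "data": {
  "moves": "0.04 -0.002 0.03 -7 0.06;0.08 -0.002 0.06 -14 0.06;0.08 -0.002 0.09 -21 0.06;0.08 -0.002 0.11 -28 0.06;0.08 -0.002 0.125 -33.6 0.06;0.08 -0.002 0.14 -33.6 0.06;0.08 -0.002 0.155 -33.6 0.06;0.08 -0.002 0.168 -33.6 0.06;0.08 -0.002 0.178 -33.6 0.06;0.08 -0.002 0.178 -33.6 0.06"
}}

```text
time: 2.98
position: [0.6724, 0.1453, 0.0722]
tool_rot: [0.919, 0.394, -0.002, -0.001]
ft_force: [-0.3, -0.0, 0.1]
grip_width: 0.0602
grip_force: 0.0
```

```bash
python3 - <<'E'
from h import *
m=cams.camera_model("wrist");i=cams.camera("wrist");cv2.imwrite("pics/w2.png",i)
print(to([.6727,.1459,.073],46.6),yaw(),get_obs()["q"])
E
```

```text
(array([-0.0003, -0.0006,  0.0005]), np.float64(-0.1)) 46.47045263399496 [ 5.13390969e-02  7.86346483e-01  1.36626618e+00 -1.00171950e-04
  9.91625749e-01  8.11129699e-01]
```

View pics/w2.png

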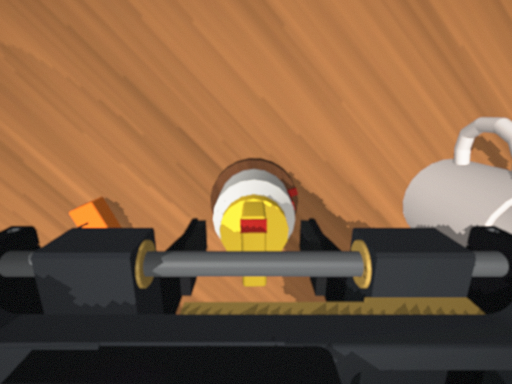

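The wing sits centred between the fingers, with its red end at (254,226) facing the camera. Next I close and turn clockwise.

>>> {"op": "servo_tool", "data": {
  "moves": "0 0 0 0 0.03;0 0 0 0 0.02;0 0 0 0 0.01;0 0 0 0 0.008;0 0 0 0 0.008;0 0 0 0 0.008;0 0 0 0 0.008",
  "grip_force": 25
}}

```text
time: 3.62
position: [0.6744, 0.1468, 0.0748]
tool_rot: [0.919, 0.395, 0.0, 0.0]
ft_force: [0.7, -0.1, 0.0]
grip_width: 0.0212
grip_force: 0.0
```

>>> {"op": "servo_tool", "data": {
  "moves": "0 0 0 7 0.008;0 0 0 14 0.008;0 0 0 21 0.008;0 0 0 28 0.008;0 0 0 35 0.008;0 0 0 42 0.008;0 0 0 49 0.008;0 0 0 56 0.008;0 0 0 61 0.008;0 0 0 61 0.008"
}}

```text
time: 4.45
position: [0.6747, 0.1448, 0.0746]
tool_rot: [0.992, -0.126, 0.0, 0.001]
ft_force: [0.6, -6.5, 0.2]
grip_width: 0.0138
grip_force: 25.0
```

```bash
python3 - <<'E'
from h import *
o=get_obs();print(yaw(),o["moment"],o["ft_force"],o["position"])
E
```

```text
-14.522298721522578 [-0.88537406 -0.07332948 -0.01013824] [ 0.64469451 -6.50993824  0.21202004] [0.67473493 0.14476862 0.07461657]
```

>>> {"op": "servo_tool", "data": {
  "moves": "0 0 0 4 0.008;0 0 0 7 0.008;0 0 0 7 0.008"
}}

```text
time: 4.7
position: [0.6747, 0.1446, 0.0746]
tool_rot: [0.983, -0.186, 0.0, 0.002]
ft_force: [0.5, -6.3, -0.2]
grip_width: 0.014
grip_force: 25.0
```

```bash
python3 - <<'E'
from h import *
o=get_obs();print(yaw(),o["moment"],o["ft_force"],o["position"])
E
```

```text
-21.406366366174964 [-0.91591387 -0.0199067  -0.06233923] [ 0.46470152 -6.31118016 -0.19626263] [0.67466887 0.14458406 0.07463062]
```

>>> {"op": "servo_tool", "data": {
  "moves": "0 0 0 3 0.008;0 0 0 5 0.008;0 0 0 5 0.008"
}}

```text
time: 4.95
position: [0.6746, 0.1444, 0.0746]
tool_rot: [0.974, -0.228, 0.0, 0.002]
ft_force: [0.1, -6.5, -0.4]
grip_width: 0.0139
grip_force: 25.0
```

```bash
python3 - <<'E'
from h import *
o=get_obs();print(yaw(),o["moment"],o["ft_force"],o["position"])
E
```

```text
-26.33985125782763 [-1.01050862 -0.04281557  0.08146737] [ 0.07069014 -6.51475633 -0.4435804 ] [0.67460241 0.1444095  0.07461516]
```

>>> {"op": "servo_tool", "data": {
  "moves": "0 0 0 3 0.008;0 0 0 5 0.008;0 0 0 5 0.008"
}}

```text
time: 5.2
position: [0.6747, 0.1443, 0.0746]
tool_rot: [0.963, -0.269, 0.001, 0.002]
ft_force: [0.7, -5.8, -1.1]
grip_width: 0.0149
grip_force: 25.6
```

```bash
python3 - <<'E'
from h import *
o=get_obs();print(yaw(),o["moment"],o["ft_force"],o["position"])
E
```

```text
-31.229462145169613 [-1.01253335 -0.09494851  0.48539429] [ 0.73831411 -5.79262135 -1.06325569] [0.67474533 0.14434308 0.07464239]
```

>>> {"op": "servo_tool", "data": {
  "moves": "0 0 0 3 0.008;0 0 0 5 0.008;0 0 0 5 0.008"
}}

```text
time: 5.45
position: [0.675, 0.1442, 0.0746]
tool_rot: [0.951, -0.31, 0.001, 0.002]
ft_force: [1.5, -5.8, -0.3]
grip_width: 0.0159
grip_force: 28.7
```

```bash
python3 - <<'E'
from h import *
o=get_obs();print(yaw(),o["moment"],o["ft_force"],o["position"],o["q"][5])
E
```

```text
-36.147739496981565 [-0.99189408 -0.14408468  0.78893322] [ 1.51865293 -5.79731611 -0.30869782] [0.6750454  0.14417349 0.07463395] 2.2560809954690786
```

>>> {"op": "servo_tool", "data": {
  "moves": "0 0 0 0 0.03;0 0 0 0 0.05;0 0 0 0 0.06;0 0 -0.02 0 0.06;0 0 -0.05 0 0.06;0 0 -0.08 0 0.06;0 0 -0.12 0 0.06;0 0 -0.15 0 0.06;0 0 -0.15 0 0.06"
}}

```text
time: 6.2
position: [0.6787, 0.148, 0.2332]
tool_rot: [0.95, -0.312, 0.007, -0.003]
ft_force: [1.2, -0.5, 1.4]
grip_width: 0.0585
grip_force: 0.0
```

```bash
python3 - <<'E'
from h import *
print(to([.44,.155,.21],29),get_obs()["q"])
E
```

```text
(array([-0.1966,  0.1362,  0.0195]), np.float64(-65.4)) [5.37453738e-02 6.08474130e-01 1.24273654e+00 1.16057757e-03
 1.27479920e+00 2.25896123e+00]
```

>>> {"op": "servo_tool", "data": {
  "moves": "-0.197 0.136 0.02 -7 0.06;-0.197 0.136 0.02 -14 0.06;-0.197 0.136 0.02 -21 0.06;-0.197 0.136 0.02 -28 0.06;-0.197 0.136 0.02 -35 0.06;-0.197 0.136 0.02 -42 0.06;-0.197 0.136 0.02 -49 0.06;-0.197 0.136 0.02 -56 0.06;-0.197 0.136 0.02 -63 0.06;-0.197 0.136 0.02 -65 0.06"
}}

```text
time: 7.03
position: [0.4344, 0.155, 0.2045]
tool_rot: [0.968, 0.249, -0.0, -0.0]
ft_force: [0.0, -0.7, 0.4]
grip_width: 0.0599
grip_force: 0.0
```

>>> {"op": "servo_tool", "data": {
  "moves": "0 0 0 0 0.06;0 0 0 0 0.06"
}}

```text
time: 7.2
position: [0.4347, 0.1548, 0.2044]
tool_rot: [0.969, 0.246, -0.0, -0.0]
ft_force: [-0.4, 0.4, 0.6]
grip_width: 0.0604
grip_force: 0.0
```

```bash
python3 - <<'E'
from h import *
import pickle
m=cams.camera_model("wrist");i=cams.camera("wrist")
pickle.dump(m,open("w3.pkl","wb"));cv2.imwrite("pics/w3raw.png",i)
cv2.imwrite("pics/w3.png",cv2.resize(i,(800,600),interpolation=cv2.INTER_CUBIC))
E
```

```text
(no output)
```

View pics/w3.png

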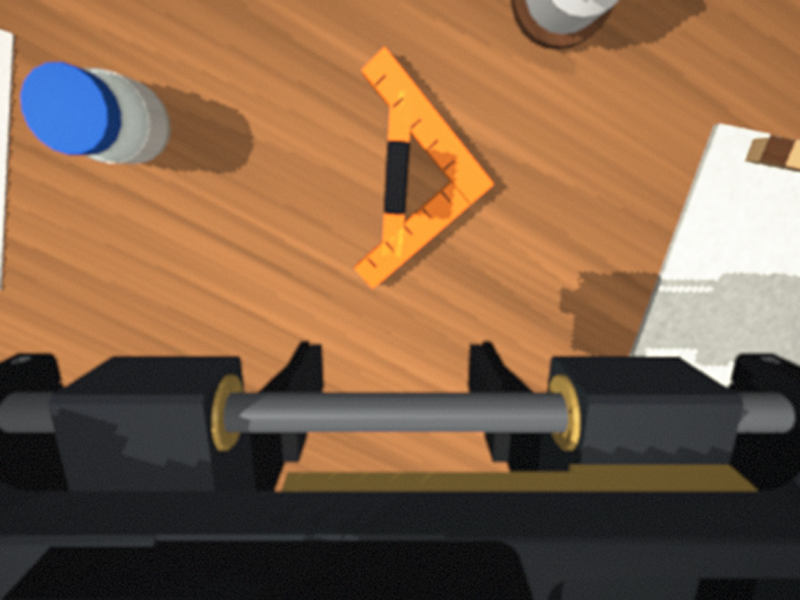

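The square's top corners are at corner (495,183), x end (387,47) and (361,70), and y end (373,289) and (356,267). The black grip is near (397,178).

```bash
python3 - <<'E'
from h import *
import pickle
from scipy.optimize import least_squares
m=pickle.load(open("w3.pkl","rb"))
P=[(0,0,495,183),(.13,0,387,47),(.13,.024,361,70),(0,.13,373,289),(.024,.13,356,267)]
def f(p):
    c,s=np.cos(p[2]),np.sin(p[2]);r=[]
    for a,b,u,v in P: r+=list(proj(m,[p[0]+c*a-s*b,p[1]+s*a+c*b,.018])-np.array([u,v])*.64)
    return r
q=least_squares(f,[.536,.115,1.3]);p=q.x;y=np.degrees(p[2]);c,s=np.cos(p[2]),np.sin(p[2])
g=np.array([p[0]+.055*(c-s),p[1]+.055*(s+c)])
print(p[:2],"yaw",y,"rms",np.sqrt(np.mean(q.fun**2)),"grip",g, proj(m,[*g,.062])/.64)
print(to([*g,.10],y-45),to([*g,.03],y-45))
# top view of cap
cv2.imwrite("pics/t1c.png",cv2.resize(cams.camera("top")[130:250,140:370],(800,417),interpolation=cv2.INTER_CUBIC))
E
```

```text
[0.53256026 0.11843246] yaw 69.97920262942515 rms 0.8299375105357162 grip [0.49971387 0.18893858] [397.82856101 178.42806263]
(array([0.0734, 0.001 , 0.1044]), np.float64(3.5)) (array([0.0734, 0.001 , 0.1744]), np.float64(3.5))
```

View pics/t1c.png

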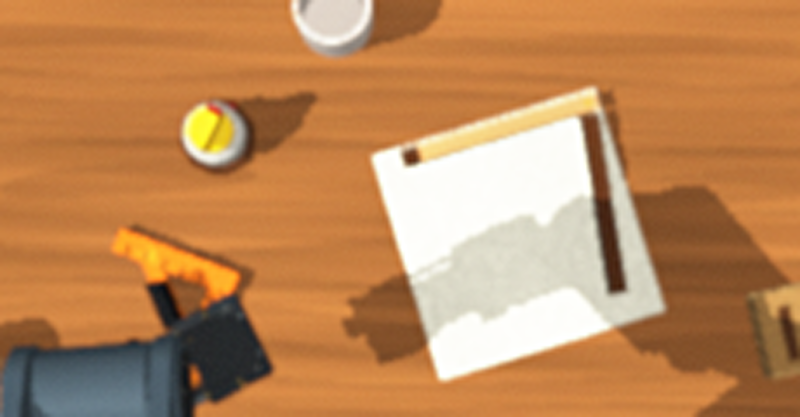

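The red end of the cap points at (217,108), in line with the stripe, so it is shut. Now grasping the square.

>>> {"op": "servo_tool", "data": {
  "moves": "0.035 0.001 0.02 1.5 0.06;0.073 0.001 0.05 3.5 0.06;0.073 0.001 0.08 3.5 0.06;0.073 0.001 0.11 3.5 0.06;0.073 0.001 0.135 3.5 0.06;0.073 0.001 0.155 3.5 0.06;0.073 0.001 0.168 3.5 0.06;0.073 0.001 0.176 3.5 0.06;0.073 0.001 0.176 3.5 0.06"
}}

```text
time: 8.05
position: [0.4986, 0.1882, 0.0268]
tool_rot: [0.976, 0.217, -0.002, -0.0]
ft_force: [-0.4, 0.0, 0.6]
grip_width: 0.0602
grip_force: 0.0
```

>>> {"op": "servo_tool", "data": {
  "moves": "0 0 0 0 0.04;0 0 0 0 0.03;0 0 0 0 0.02;0 0 0 0 0.01;0 0 0 0 0.01;0 0 0 0 0.01;0 0 0 0 0.01;0 0 0 0 0.01;0 0 0 0 0.01;0 0 0 0 0.01",
  "grip_force": 45
}}

```text
time: 8.88
position: [0.4997, 0.1885, 0.0288]
tool_rot: [0.976, 0.217, 0.0, -0.0]
ft_force: [-0.2, 2.0, 2.3]
grip_width: 0.0155
grip_force: 45.0
```

```bash
python3 - <<'E'
from h import *
print(yaw(),get_obs())
E
```

```text
25.033815499434517 {'time': 8.8833, 'q': array([1.51236868e-01, 7.14282739e-01, 1.80100888e+00, 1.28072110e-04,
       6.26126552e-01, 1.28500692e+00]), 'joint_velocities': array([-0.00202965,  0.00070953,  0.0006304 , -0.00046648, -0.00126806,
       -0.00084402]), 'joint_torque': array([-2.23758789e-01, -4.05762076e+01, -7.61638820e+00, -3.16087785e-02,
       -1.95047921e-01, -2.74055121e-03]), 'position': array([0.49969986, 0.18845938, 0.02877348]), 'tool_rot': array([ 9.76232090e-01,  2.16727706e-01,  8.95647927e-05, -3.15807275e-05]), 'ft_force': array([-0.21506741,  2.01935993,  2.28867719]), 'moment': array([ 0.02420376,  0.06823934, -0.00976766]), 'grip_force': 45.00000321306288, 'grip_width': 0.015467377100161614}
```

```bash
python3 - <<'E'
from h import *
print(to([.52,-.13,.16],60))
E
```

```text
(array([-0.1163,  0.2971, -0.1313]), np.float64(-35.0))
```

>>> {"op": "servo_tool", "data": {
  "moves": "0 0 -0.02 0 0.01;0 0 -0.04 0 0.01;0 0 -0.07 0 0.01;0 0 -0.1 0 0.01;0 0 -0.13 0 0.01;0 0 -0.13 0 0.01"
}}

```text
time: 9.38
position: [0.5032, 0.1891, 0.1635]
tool_rot: [0.976, 0.217, 0.005, 0.0]
ft_force: [1.5, 1.5, -1.3]
grip_width: 0.0156
grip_force: 45.0
```

>>> {"op": "servo_tool", "data": {
  "moves": "-0.012 0.03 0 -4 0.01;-0.024 0.06 0 -8 0.01;-0.036 0.09 0 -12 0.01;-0.048 0.12 0 -16 0.01;-0.06 0.15 0 -20 0.01;-0.072 0.18 0 -24 0.01;-0.084 0.21 0 -28 0.01;-0.096 0.24 0 -31 0.01;-0.107 0.27 0 -33 0.01;-0.116 0.297 0 -35 0.01"
}}

```text
time: 10.22
position: [0.5192, -0.1315, 0.1573]
tool_rot: [0.866, 0.501, -0.001, -0.001]
ft_force: [0.3, 0.9, -2.1]
grip_width: 0.0157
grip_force: 45.0
```

>>> {"op": "servo_tool", "data": {
  "moves": "0 0 0 0 0.01;0 0 0 0 0.01;0 0 0 0 0.01"
}}

```text
time: 10.47
position: [0.519, -0.1291, 0.1574]
tool_rot: [0.866, 0.5, -0.001, -0.001]
ft_force: [0.2, 0.7, -2.0]
grip_width: 0.0155
grip_force: 45.0
```

```bash
python3 - <<'E'
from h import *
import pickle
m=cams.camera_model("wrist");i=cams.camera("wrist")
pickle.dump(m,open("w4.pkl","wb"));cv2.imwrite("pics/w4raw.png",i)
cv2.imwrite("pics/w4.png",cv2.resize(i,(800,600),interpolation=cv2.INTER_CUBIC))
print(get_obs()["position"],yaw())
E
```

```text
[ 0.51911224 -0.12857673  0.1576321 ] 60.05063941760949
```

View pics/w4.png

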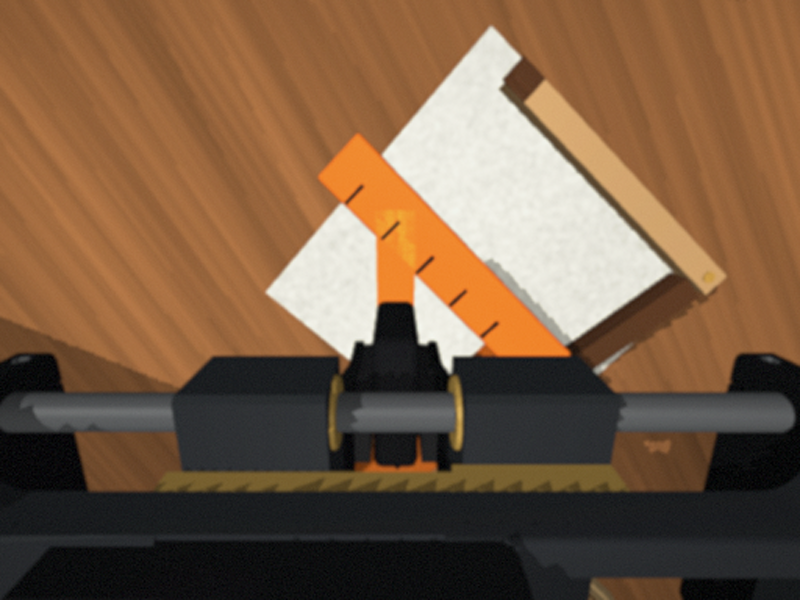

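The panel corners are at (490,27) and (267,292). The plate rail's inner top edge runs (526,101) to (706,297), its outer top edge runs (545,80) to (726,275), and the brass pin is at (708,277). The held square's corner is hidden behind the gripper. Its x leg's outer edge runs (358,134) to (570,352).

```bash
python3 - <<'E'
from h import *
import pickle
from scipy.optimize import least_squares
m=pickle.load(open("w4.pkl","rb"))
g=lambda u,v,z:ray(m,u*.64,v*.64,z)[:2]
P=[(.12,-.12,g(490,27,.006)),(.12,.12,g(267,292,.006)),(-.106,-.106,g(708,277,.026))]
L=[(-.097,g(526,101,.026)),(-.097,g(706,297,.026)),(-.115,g(545,80,.026)),(-.115,g(726,275,.026))]
def f(p):
    X=np.array([np.cos(p[2]),np.sin(p[2])]);Y=np.array([-X[1],X[0]]);r=[]
    for a,b,w in P: r+=list(p[:2]+a*X+b*Y-w)
    for b,w in L: r.append((w-p[:2])@Y-b)
    return r
q=least_squares(f,[.6,-.14,1.8]);p=q.x;print(p[:2],np.degrees(p[2]),np.round(np.array(q.fun)*1000,1))
X=np.array([np.cos(p[2]),np.sin(p[2])]);Y=np.array([-X[1],X[0]])
c=p[:2]-.097*(X+Y);gr=c+.055*(X+Y);print("corner",c,"grip home",gr,"X",X,"Y",Y)
# held square x-leg outer top edge, top = TCP-.0288+.018
o=get_obs();zt=o["position"][2]-.0108
a,b=g(358,134,zt),g(570,352,zt);d=a-b;print("sq yaw",np.degrees(np.arctan2(d[1],d[0])),"x end",a,"dist TCP->face",(a-o["position"][:2])@np.array([d[1],-d[0]])/np.linalg.norm(d),"endx",(a-o["position"][:2])@d/np.linalg.norm(d))
# dark rail inner face top edge
e1,e2=g(575,345,.026),g(670,272,.026);d=e1-e2;print("stud dir",np.degrees(np.arctan2(d[1],d[0]))-90)
yw=np.degrees(p[2])-45
for k in(.04,.03,.02):
    print(k,to([*(gr+k*(X+Y)),.13],yw))
np.savez("tray.npz",gr=gr,X=X,Y=Y,yw=yw)
E
```

```text
[ 0.57894125 -0.16498992] 107.92335380237478 [ 1.1  0.4 -1.5  0.4  0.4 -0.8 -1.3  1.   0.6 -0.2]
corner [ 0.70108496 -0.2274312 ] grip home [ 0.63182821 -0.19202635] X [-0.30774446  0.95146905] Y [-0.95146905 -0.30774446]
sq yaw 105.31085027825837 x end [ 0.55221674 -0.04279089] dist TCP->face 0.05458178521759656 endx 0.0739996459702543
stud dir -257.53770291236555
0.04 (array([-0.0015,  0.0729,  0.0274]), np.float64(-2.9))
0.03 (array([-0.0008,  0.0871,  0.0274]), np.float64(-2.9))
0.02 (array([-1.000e-04,  1.012e-01,  2.730e-02]), np.float64(-2.9))
```

```bash
cat >> h.py <<'E'
def rel(a,b,z):
    t=np.load("tray.npz");o=get_obs();d=o["position"][:2]-t["gr"]
    print("t",o["time"],"tray off mm x,y",np.round(1000*d@t["X"],1),np.round(1000*d@t["Y"],1),"z",round(o["position"][2],4),"yaw err",round(yaw()-float(t["yw"]),2))
    f=o["ft_force"];print("F tray",np.round([f[:2]@t["X"],f[:2]@t["Y"],f[2]],1),"M",np.round(o["moment"],2),"grip",round(o["grip_width"],4))
    print("to",a,b,z,to([*(t["gr"]+a*t["X"]+b*t["Y"]),z],float(t["yw"])))
E
python3 -c "
from h import *
rel(.035,.012,.1);rel(.035,.012,.042)"
```

```text
t 10.5167 tray off mm x,y 95.1 87.7 z 0.1576 yaw err -2.87
F tray [-0.4 -1.1 -1.8] M [-0.06 -0.07 -0.06] grip 0.0156
to 0.035 0.012 0.1 (array([0.0159, 0.0955, 0.0573]), np.float64(-2.9))
t 10.5167 tray off mm x,y 95.1 87.7 z 0.1576 yaw err -2.87
F tray [-0.4 -1.1 -1.8] M [-0.06 -0.07 -0.06] grip 0.0156
to 0.035 0.012 0.042 (array([0.0159, 0.0957, 0.1153]), np.float64(-2.9))
```

>>> {"op": "servo_tool", "data": {
  "moves": "0.005 0.025 0.01 -1 0.01;0.01 0.05 0.02 -2 0.01;0.016 0.075 0.035 -2.9 0.01;0.016 0.096 0.05 -2.9 0.01;0.016 0.096 0.065 -2.9 0.01;0.016 0.096 0.08 -2.9 0.01;0.016 0.096 0.095 -2.9 0.01;0.016 0.096 0.108 -2.9 0.01;0.016 0.096 0.113 -2.9 0.01;0.016 0.096 0.113 -2.9 0.01",
  "grip_force": 58
}}

```text
time: 11.35
position: [0.6101, -0.1623, 0.0439]
tool_rot: [0.853, 0.523, -0.001, -0.002]
ft_force: [0.1, -0.2, -2.3]
grip_width: 0.0159
grip_force: 58.0
```

```bash
python3 - <<'E'
from h import *
import pickle
rel(.035,.012,.034)
m=cams.camera_model("wrist");i=cams.camera("wrist")
pickle.dump(m,open("w5.pkl","wb"));cv2.imwrite("pics/w5.png",cv2.resize(i,(800,600),interpolation=cv2.INTER_CUBIC))
E
```

```text
t 11.35 tray off mm x,y 34.9 11.5 z 0.0439 yaw err 0.08
F tray [-0.3 -0.1 -2.3] M [-0.03 -0.04  0.04] grip 0.0159
to 0.035 0.012 0.034 (array([-0.0003, -0.0004,  0.0099]), np.float64(0.1))
```

View pics/w5.png

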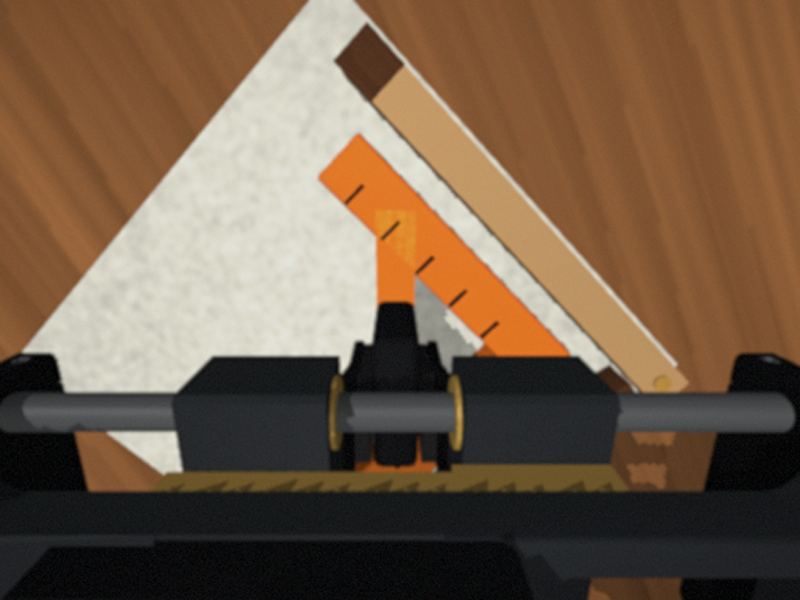

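The orange leg's outer edge runs (358,134) to (570,352). The rail's inner top edge runs (372,101) to (636,390), and the pin is at (661,382).

```bash
python3 - <<'E'
from h import *
import pickle
m=pickle.load(open("w5.pkl","rb"));g=lambda u,v,z:ray(m,u*.64,v*.64,z)[:2]
an=lambda a,b:np.degrees(np.arctan2(*(a-b)[::-1]))
print("rail",an(g(372,101,.026),g(636,390,.026)),an(g(405,67,.026),g(676,365,.026)),"leg",an(g(358,134,.033),g(570,352,.033)),yaw()+45)
t=np.load("tray.npz");a=g(372,101,.026);b=g(636,390,.026);l=g(358,134,.033);l2=g(570,352,.033);c=t["gr"]-.055*(t["X"]+t["Y"])
for p in(a,b,l,l2,g(661,382,.026)):print(np.round(1000*np.array([(p-c)@t["X"],(p-c)@t["Y"]]),1))
E
```

```text
rail 107.345015739361 108.39916210072603 leg 108.33644737808284 107.98922657432044
[170.1  -0.2]
[-2.6  1.5]
[164.9  12.2]
[38.4 11.3]
[-7.3 -9.1]
```

>>> {"op": "servo_tool", "data": {
  "moves": "0 0 0.004 0 0.01;0 0 0.007 0 0.01;0 0 0.009 0 0.01;0 0 0.01 0 0.01;0 0 0.01 0 0.01"
}}

```text
time: 11.82
position: [0.6114, -0.1639, 0.0356]
tool_rot: [0.853, 0.522, 0.0, 0.0]
ft_force: [0.6, 0.2, -1.3]
grip_width: 0.0156
grip_force: 58.0
```

```bash
python3 -c "
from h import *
rel(.035,.001,.034)"
```

```text
t 11.8167 tray off mm x,y 33.0 10.8 z 0.0356 yaw err 0.0
F tray [ 0.  -0.6 -1.3] M [-0.01 -0.06  0.01] grip 0.0156
to 0.035 0.001 0.034 (array([0.0083, 0.0056, 0.0016]), np.float64(0.0))
```

>>> {"op": "servo_tool", "data": {
  "moves": "0 0 0.001 0 0.01;0.002 0.002 0.001 0 0.01;0.004 0.004 0.001 0 0.01;0.006 0.006 0.001 0 0.01;0.007 0.007 0.001 0 0.01;0.008 0.008 0.001 0 0.01;0.008 0.008 0.001 0 0.01"
}}

```text
time: 12.4
position: [0.6217, -0.1607, 0.0348]
tool_rot: [0.853, 0.522, -0.001, -0.0]
ft_force: [-3.5, -1.9, 2.3]
grip_width: 0.0157
grip_force: 58.0
```

```bash
python3 -c "
from h import *
rel(.0,.0,.034)"
```

```text
t 12.4 tray off mm x,y 32.9 0.0 z 0.0348 yaw err 0.06
F tray [-0.8  3.9  2.3] M [-0.29  0.44  0.03] grip 0.0157
to 0.0 0.0 0.034 (array([-0.0233,  0.0233,  0.0008]), np.float64(0.1))
```

>>> {"op": "servo_tool", "data": {
  "moves": "-0.003 0.003 0 0 0.01;-0.006 0.006 0 0 0.01;-0.009 0.009 0 0 0.01;-0.012 0.012 0 0 0.01;-0.014 0.014 0 0 0.01;-0.016 0.016 0 0 0.01;-0.018 0.018 0 0 0.01;-0.02 0.02 0 0 0.01;-0.021 0.021 0 0 0.01;-0.021 0.021 0 0 0.01"
}}

```text
time: 13.23
position: [0.6304, -0.1877, 0.0348]
tool_rot: [0.853, 0.522, -0.0, -0.002]
ft_force: [-5.3, 3.4, 6.6]
grip_width: 0.0156
grip_force: 58.0
```

```bash
python3 -c "
from h import *
rel(-.003,-.002,.034)"
```

```text
t 13.2333 tray off mm x,y 4.5 0.0 z 0.0348 yaw err -0.01
F tray [4.9 4.  6.6] M [0.46 0.53 0.04] grip 0.0156
to -0.003 -0.002 0.034 (array([-0.0039,  0.0068,  0.0008]), np.float64(-0.0))
```

>>> {"op": "servo_tool", "data": {
  "moves": "-0.001 0.001 0 0 0.01;-0.002 0.002 0 0 0.01;-0.003 0.003 0 0 0.01;-0.0035 0.0035 0 0 0.01;-0.0035 0.0035 0 0 0.01;-0.0035 0.0035 0 0 0.01"
}}

```text
time: 13.73
position: [0.6316, -0.1918, 0.0348]
tool_rot: [0.853, 0.522, -0.0, -0.002]
ft_force: [-5.6, 4.3, 6.6]
grip_width: 0.0157
grip_force: 58.0
```

```bash
python3 -c "
from h import *
rel(-.003,-.002,.034)"
```

```text
t 13.7333 tray off mm x,y 0.3 0.1 z 0.0348 yaw err -0.02
F tray [5.8 4.  6.6] M [ 0.66  0.59 -0.03] grip 0.0157
to -0.003 -0.002 0.034 (array([-0.0008,  0.0038,  0.0008]), np.float64(-0.0))
```

>>> {"op": "servo_tool", "data": {
  "moves": "-0.0007 0.0007 0 0 0.01;-0.0014 0.0014 0 0 0.01;-0.002 0.002 0 0 0.01;-0.002 0.002 0 0 0.01;-0.002 0.002 0 0 0.01"
}}

```text
time: 14.15
position: [0.6318, -0.1924, 0.0349]
tool_rot: [0.853, 0.522, -0.0, -0.004]
ft_force: [-6.1, 10.3, 9.8]
grip_width: 0.0156
grip_force: 58.0
```

```bash
python3 -c "
from h import *
rel(-.003,-.002,.034)"
```

```text
t 14.15 tray off mm x,y -0.4 0.1 z 0.0349 yaw err -0.03
F tray [11.6  2.7  9.8] M [ 1.36  0.7  -0.05] grip 0.0156
to -0.003 -0.002 0.034 (array([-0.0003,  0.0034,  0.0009]), np.float64(-0.0))
```

>>> {"op": "servo_tool", "data": {
  "moves": "0.0007 0.0007 0 0 0.01;0.0014 0.0014 0 0 0.01;0.0021 0.0021 0 0 0.01;0.0025 0.0028 0 0 0.01;0.0025 0.0031 0 0 0.01;0.0025 0.0031 0 0 0.01;0.0025 0.0031 0 0 0.01"
}}

```text
time: 14.73
position: [0.632, -0.1924, 0.035]
tool_rot: [0.853, 0.522, -0.004, -0.006]
ft_force: [-15.2, 5.8, 14.8]
grip_width: 0.0157
grip_force: 58.2
```

```bash
python3 - <<'E'
from h import *
import pickle
rel(-.003,-.002,.034)
m=cams.camera_model("wrist");i=cams.camera("wrist");T=cams.camera("top");t=np.load("tray.npz")
a=cv2.resize(T[125:245,130:330],(800,480),interpolation=cv2.INTER_CUBIC)
cv2.imwrite("pics/t6.png",a);cv2.imwrite("pics/w6.png",cv2.resize(i,(800,600),interpolation=cv2.INTER_CUBIC))
E
```

```text
t 14.7333 tray off mm x,y -0.4 -0.0 z 0.035 yaw err 0.04
F tray [10.2 12.7 14.8] M [ 0.68  1.83 -0.  ] grip 0.0157
to -0.003 -0.002 0.034 (array([-0.0005,  0.0033,  0.001 ]), np.float64(0.0))
```

View pics/w6.png

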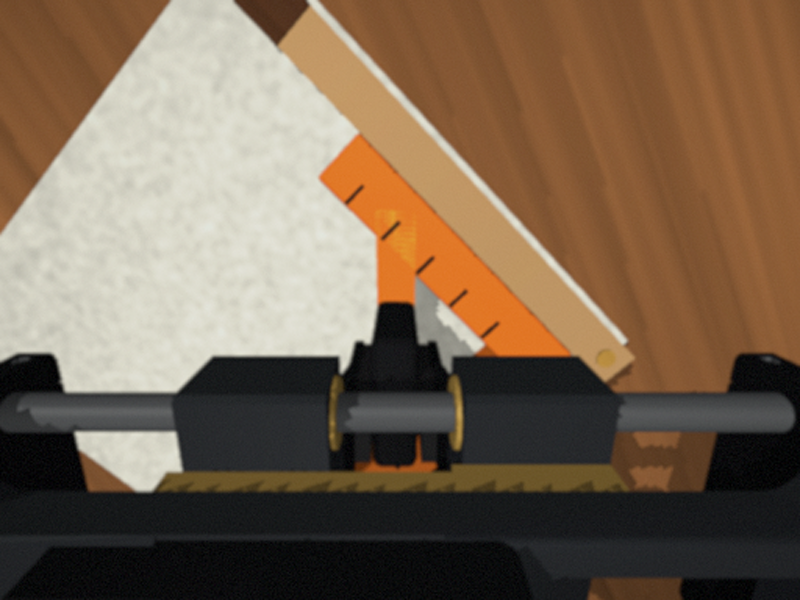

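View pics/t6.png

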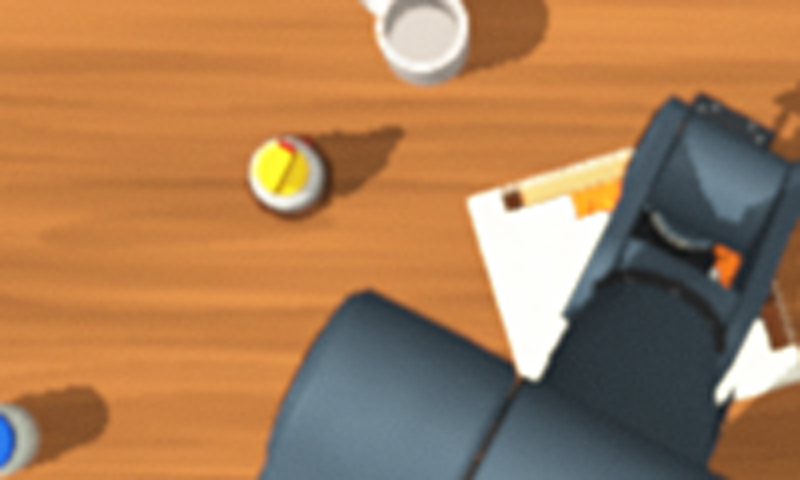

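The square's outer edge lies flush along the plate rail, and the forces (10 N and 13 N) show it firmly seated on both rails. The cap's red mark at (287,147) still lines up with the stripe.

```bash
python3 -c "
from h import *
rel(0,0,.035);print(job.hand_in())"
```

```text
t 14.8333 tray off mm x,y -0.4 -0.0 z 0.0351 yaw err 0.04
F tray [10.3 11.8 15. ] M [0.68 1.73 0.01] grip 0.0156
to 0 0 0.035 (array([ 0.0003, -0.0003,  0.0001]), np.float64(0.0))
the job is handed in; nothing more can be done
None
```

I handed the job in at 14.8 s: the glue cap is screwed to its stop, and the square is still gripped and pressed against the plate rail at about 12 N and the stud rail at about 10 N. I judged the stud rail contact from force and position, because the gripper hid that face from the cameras; the hand-in call gave no verdict.

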